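Reload the label dispenser and lower its lid

TASK

Load the label dispenser for the next batch of samples: slide the full roll of labels (the fat one, not the part-used one) down over the post inside it until it stands on the floor of the box. Then bring the lid down under control until it is fully closed, without flinging it or letting it drop: its hinge holds it when raised but is too weak to hold it lower down. Leave the part-used roll, the jars and the other things where they are.

Things in the scene. Friction and masses are not known exactly. Their poses are not given: they have to be found in the camera images.
- dispenser: Label dispenser: open-topped grey sheet-metal box fixed to the table, 180 mm (its x) by 190 mm (its y) by 100 mm high, walls and floor 6 mm. Origin: centre of its underside; z up. The lid is hinged along its +x side; its front is the -x side, with a dark slot in it. The post stands inside.
- post_foot (a point): Foot of the aluminium post, on the box's inner floor, 6 mm above the table, 10 mm to the front (-x) of the box's centre. The post is upright, 18 mm in diameter, 60 mm high, its top 14 mm tapered to 10 mm. Axes as the dispenser's.
- lid (a joint): Angle of the dispenser's lid: 0 = closed, flat on the box; 1.57 = upright; it starts open, leaning back beyond upright (limit 1.95). The lid is a grey plate 180 x 190 x 8 mm, 0.3 kg. Hinge friction holds it above about 0.9 rad; below that it falls unless held.
- lid_hinge (a point): Middle of the hinge line, 104 mm above the table, at the +x upper edge of the box (90 mm from its centre). Axes turn with the lid: y along the hinge, -x from the hinge towards the lid's free edge, z out of the lid's outer face.
- lid_bar (a point): Middle of the lid's handle: a round steel bar 10 mm in diameter and 120 mm long, parallel to the hinge, 214 mm from the hinge and in the plane of the lid; carried on two thin arms 60 mm either side of its middle, leaving an open gap of 29 mm between the bar and the lid's free edge. When the lid is closed the bar stands out in front of the box at the height of the lid (104 mm). Axes as the lid's.
- full_roll: Full roll of paper labels, standing on end: 62 mm outside diameter, 80 mm high, with a 30 mm bore right through, about 0.14 kg. Origin: centre of its underside; z along its axis, up.
- used_roll: Part-used roll of labels, standing on end: 42 mm outside diameter, 80 mm high, 30 mm bore. Not wanted. Origin: centre of its underside.
- tall_jar: Closed glass jar with white cap, 68 mm in diameter, 120 mm high, standing. Bystander. Origin: centre of its underside.
- short_jar: Closed glass jar with white cap, 76 mm in diameter, 75 mm high, standing. Bystander. Origin: centre of its underside.
- scoop: Long sampling spoon, 180 mm, lying flat. Bystander. Origin near its middle.
- carton: Cardboard carton 80 x 60 x 100 mm high, standing. Bystander. Origin: centre of its underside.
- notebook: Notebook 210 x 150 x 12 mm, lying flat, fixed. Bystander. Origin: centre of its underside.
- pen: Marker pen 140 mm long, 10 mm thick, lying on the notebook. Bystander. Origin: middle of its underside.
Mind the look-alikes: they are no part of the job. What is shaped like the full_roll but green or pink is not meant.

How it is judged:
By the outcome, as a careful person would: the job done as asked, in the order asked, and still so for the second after the job is handed in, with the robot touching nothing.
It also fails if it takes over 64 s, if anything falls off the work surface, if the arm or the gripper's body presses on something with over 40 N, if the wrist force passes 120 N, or if a joint passes its speed limit or range.

ROBOT

A 6-joint arm with a two-finger parallel gripper is mounted at the origin on the work surface. World frame = base frame: x ahead of the robot, y to its left, z up, the work surface at z = 0. Lengths are in m, angles in degrees, forces in N, time in s.
With the tool pointing down it reaches from about 0.275 to 0.725 m from the base axis. Payload 15.9 kg.
Tool frame: the origin (TCP) lies on the centre line of the jaws, within the pads' length; the fingertips stand 8 mm ahead of it and the grasp point (between the pads) lies 11 mm behind it; z points along the fingers, y is the line along which they close (so a half turn about z gives the same grasp; the last joint's range is limited). The gripper opens to 85 mm and grips with 20 to 120 N. Pads are 22 mm wide; open, the fingers measure 114 mm over their backs; the gripper's body (76 mm by 85 mm) begins 54 mm behind the grasp point. The pads swing forward as they close: fully open they stand 13 mm farther back than shut.
Start: joints at [-76.834, 12.198, -1.971, 75.831, 0, 90], TCP at [0.114, -0.487, 0.239] pointing down, gripper open.
Joint ranges: [-170.91, 170.91], [-42.67, 98.43], [-65.05, 77.54], [-120.47, 116.71], [-90, 82.35], [-180, 180]. Speed limits (degrees/s): [108.29, 108.29, 136.94, 147.25, 180, 180].

INTERFACE

Orientations are given as [roll, pitch, yaw] about the fixed x, y, z axes, in that order (R = Rz(yaw) Ry(pitch) Rx(roll)).
In Python, from station import readout, eyes, r, recognise gives the robot as it stands.
- The arm moves only by the shell command python3 -m jog 'ROWS' [FORCE]. ROWS is JSON, a list that holds one entry, the list of rows, each a list of 7 numbers: the shift along the tool's x, y, z in units of 0.02 m (1.0 is 0.02 m), then the turn, a rotation vector about the tool's x, y, z in units of pi rad (1.0 is pi rad), then the opening, from 0 (shut) to 1 (fully open). In form: [[[tx, ty, tz, ax, ay, az, grip], ...]]. A call has 1 to 8 rows; each row shifts and turns the commanded pose from where the row before left it, along the tool's axes as they then stand; what a row does not reach is not made up. A row lasts 1/8 s, in which the tool goes at most 62.5 mm and 10.7 degrees, less where a joint would pass 70% of its speed; a pose out of reach is approached as far as the arm can. A call with a number of a shift or a turn outside -1 to 1 is refused whole. A call with a gripper value outside its range is refused whole. The fingers move at their own pace and stop on an object; FORCE is the grip in N (left out, the last holds). Time passes only in rows, so rows that do not move let the fingers close. It gives the time, the measured TCP pose, the force, the opening and the grip force at its end, in the units of the state.
- readout.read_state(): the state, without advancing time (a new reading comes with each control period).
- eyes.read_camera(name): name is "side" or "top"; returns the picture (400x640x3 uint8, red, green, blue); there is no depth.
- eyes.calibration(name): a dict with "camera_matrix" (3x3 intrinsics, pixels), "R" (3x3) and "t" (3): a world point X has camera coordinates R X + t. Camera axes: x right, y down, z forward; pixel columns grow to the right and rows downward; lengths in m; the calibration is good to about 2 mm. A picture is of the moment at which its call begins. calibration takes no time and is no camera call.
- r.finish_job(): hands the job in; it is judged then, once.
Trained networks look in the newest picture that a camera, given by its name, has taken for a name from the list of things; names that differ only in an ending like _2 or _b are one class to them, and where a whole thing is asked for, a point or a joint stands for the part that bears it (a point fixed in the world has none). Each returns a list of dicts, best first, with "p" (0 to 1); they miss things now and then, are a little off and sometimes report something else, mostly with a low value. They report only what shows in the picture. A call takes as long as a camera call. They do not tell look-alikes from the thing itself.
- recognise(name, camera): "extent" ([left, top, right, bottom] as shares, 0 to 1, of the picture: columns of its width, rows of its height, round what is visible of it).
The state is a dict: "t": time; "q": joint angles; "qd": joint speeds; "tau": joint torques, N m; "tool_pos": TCP position; "tcp_rot": TCP orientation; "contact_force": force on the tool from outside, world axes, zero at the start; "moment": the same for the moment, N m; "finger_gap": finger opening in m; "grip_force": force on a finger pad.
Only numpy, scipy, OpenCV 4.12 (cv2) and the standard library are available. Lean on these libraries where they do the work, as an engineer would, in place of code of your own. Each camera call takes 0.05 s, during which the arm holds its last target. There are 200 camera calls.

## Working session

There is one attempt and no reset: what is moved stays moved. The work goes in short steps, Python scripts to look and compute and a shell command to move; the robot and the scene stay as the last step left them, time stands still between calls to the robot, and variables do not carry over. Pictures are saved under pics/ and viewed, at most 10 in all, crops included, and the job is handed in when it is done.

```bash
ls; mkdir -p pics; python3 - <<'E'
from station import readout, eyes, r, recognise
import cv2
print(readout.read_state())
for c in ("top","side"):
    im=eyes.read_camera(c); cv2.imwrite(f"pics/{c}0.png",im[:,:,::-1])
    k=eyes.calibration(c); print(c,k)
    for n in ("dispenser","full_roll","lid","lid_bar","used_roll","tall_jar","short_jar","carton"):
        print(n,[( [round(e*s) for e,s in zip(d["extent"],(640,400,640,400))],round(d["p"],2)) for d in recognise(n,c)])
E
```

```text
pics
{'t': 0.0, 'q': array([-7.68338754e+01,  1.22251602e+01, -2.01003235e+00,  7.58296625e+01,
       -4.71862671e-04,  9.00014295e+01]), 'qd': array([ 0.00518749,  0.00363288, -0.0548822 ,  0.04002178, -0.02817613,
        0.02507651]), 'tau': array([ 3.54516742e-04, -6.86163640e+01,  4.87115836e+01,  1.74076814e-02,
        1.60534114e-04,  1.19180058e-06]), 'tool_pos': array([ 0.11380922, -0.4865329 ,  0.23880062]), 'tcp_rot': array([-1.79935145e+02,  4.73480440e-04,  1.31646956e+01]), 'contact_force': array([-0.51242397, -0.70292582, -0.4132839 ]), 'moment': array([-0.01694577,  0.01113021, -0.01174037]), 'grip_force': 0.0, 'finger_gap': 0.08564603428880094}
top {'camera_matrix': array([[425.68600903,   0.        , 319.05253373],
       [  0.        , 425.68600903, 202.14972152],
       [  0.        ,   0.        ,   1.        ]]), 'R': array([[-2.92499535e-02, -9.99569141e-01, -2.44402306e-03],
       [-9.95862296e-01,  2.93517691e-02, -8.60044212e-02],
       [ 8.60391018e-02, -8.17148993e-05, -9.96291758e-01]]), 't': array([0.11622877, 0.57664968, 1.03535253])}
dispenser [([3
[... 474 characters left out ...]
62489214],
       [  0.        ,   0.        ,   1.        ]]), 'R': array([[-0.76968215, -0.63834048,  0.01052728],
       [-0.35798251,  0.41786855, -0.83500563],
       [ 0.52861888, -0.64645751, -0.55014069]]), 't': array([0.50046127, 0.24524655, 0.79198362])}
dispenser [([335, 103, 449, 217], 0.79)]
full_roll [([275, 199, 304, 237], 0.72), ([240, 188, 268, 225], 0.68)]
lid [([389, 109, 451, 191], 0.92)]
lid_bar [([383, 108, 445, 189], 0.76)]
used_roll [([291, 229, 313, 268], 0.74), ([316, 132, 344, 168], 0.58)]
tall_jar [([236, 238, 268, 298], 0.79), ([316, 130, 346, 169], 0.72)]
short_jar [([266, 169, 291, 201], 0.92)]
carton [([316, 132, 346, 168], 0.71), ([335, 105, 449, 217], 0.46)]
```

```bash
python3 - <<'E'
import cv2
for c,(x0,y0,x1,y1) in {"top":(180,90,540,310),"side":(220,90,480,300)}.items():
    im=cv2.imread(f"pics/{c}0.png")[y0:y1,x0:x1]; s=min(800/im.shape[1],600/im.shape[0]); cv2.imwrite(f"pics/{c}0c.png",cv2.resize(im,None,fx=s,fy=s,interpolation=cv2.INTER_CUBIC)[:600,:800])
E
```

```text
(no output)
```

View pics/top0c.png

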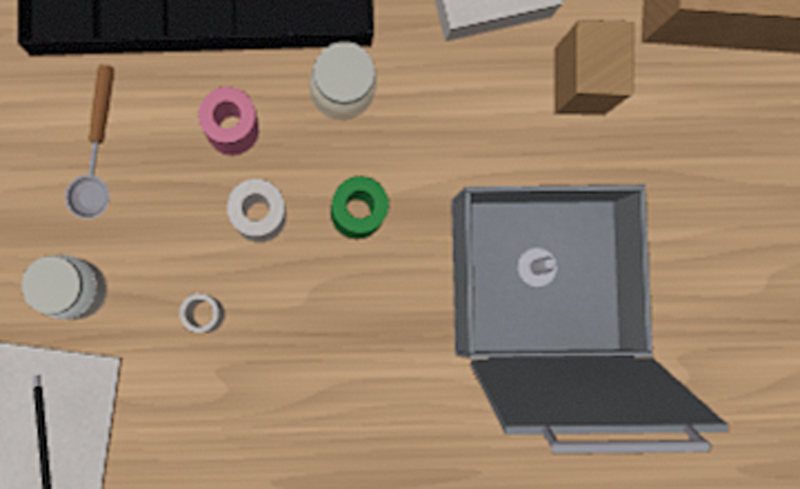

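View pics/side0c.png

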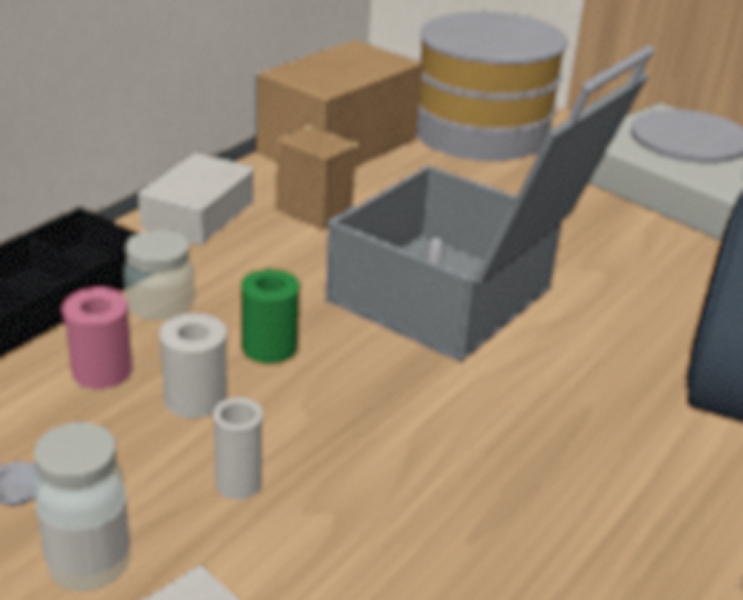

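The top view shows the white full roll at px ≈(296,184), flanked by green and pink look-alikes. The box is at ≈(382–473, 173–251), with its hinge on the robot's side and the post foot disc at ≈(422,210). Next I'll work out metric positions.

```bash
cat > h.py <<'E'
import numpy as np, cv2
from station import readout, eyes, r, recognise
def bp(c,uv,z):
    k=eyes.calibration(c);K,R,t=k["camera_matrix"],k["R"],k["t"]
    d=R.T@np.linalg.solve(K,[uv[0],uv[1],1]);C=-R.T@t
    return C+d*(z-C[2])/d[2]
def pj(c,X):
    k=eyes.calibration(c);p=(np.asarray(X)@k["R"].T+k["t"])@k["camera_matrix"].T
    return p[...,:2]/p[...,2:]
def st():
    s=readout.read_state();print({k:np.round(v,4) for k,v in s.items() if k in("t","tool_pos","tcp_rot","contact_force","finger_gap","grip_force","q")})
E
python3 - <<'E'
from h import *
k=eyes.calibration("top");print("C",-k["R"].T@k["t"])
cr=lambda u,v:(180+u/2.2222,90+v/2.2222)
print("roll top ring",bp("top",cr(256.5,208.5),.08), "bore", bp("top",cr(259,207),.08))
print("used",bp("top",cr(201,313.5),.08))
print("green",bp("top",cr(359.5,205),.08))
print("pink",bp("top",cr(227.5,115),.08))
print("disc foot",bp("top",cr(538,267),.006))
for p in((466,187),(645,186),(652,355),(458,356)): print("rim",bp("top",cr(*p),.1))
for p in((547,449),(709,449)): print("bar@.3",bp("top",cr(*p),.3))
sc=220; f=743/260; cs=lambda u,v:(220+u/f,90+v/f)
print("side roll top",bp("side",cs(193,330),.08),"bottom contact")
for p in((331,225),(430,170),(484,275)): print("side rim",bp("side",cs(*p),.1))
for p in((461,357),(328,298),(553,293)): print("side base",bp("side",cs(*p),0))
im=cv2.imread("pics/top0.png")[165:260,375:480]; cv2.imwrite("pics/box.png",cv2.resize(im,None,fx=6,fy=6,interpolation=cv2.INTER_CUBIC))
E
```

```text
C [0.48858256 0.09933761 1.08139168]
roll top ring [0.62028779 0.15395792 0.08      ] bore [0.62182058 0.15125228 0.08      ]
used [0.51027918 0.21531984 0.08      ]
green [0.62079901 0.04402805 0.08      ]
pink [0.72253303 0.18267015 0.08      ]
disc foot [ 0.55346082 -0.1607653   0.006     ]
rim [ 0.6338404  -0.06693478  0.1       ]
rim [ 0.62934917 -0.25413579  0.1       ]
rim [ 0.45356118 -0.2508335   0.1       ]
rim [ 0.45836998 -0.05104257  0.1       ]
bar@.3 [ 0.38724726 -0.08954449  0.3       ]
bar@.3 [ 0.38343458 -0.22118581  0.3       ]
side roll top [0.62194385 0.15564543 0.08      ] bottom contact
side rim [ 0.62515822 -0.05936471  0.1       ]
side rim [ 0.6177204 -0.2394342  0.1      ]
side rim [ 0.45112845 -0.07657562  0.1       ]
side base [ 0.46088548 -0.07036923  0.        ]
side base [ 0.63272695 -0.07035483  0.        ]
side base [ 0.4461358  -0.24399741  0.        ]
```

View pics/box.png

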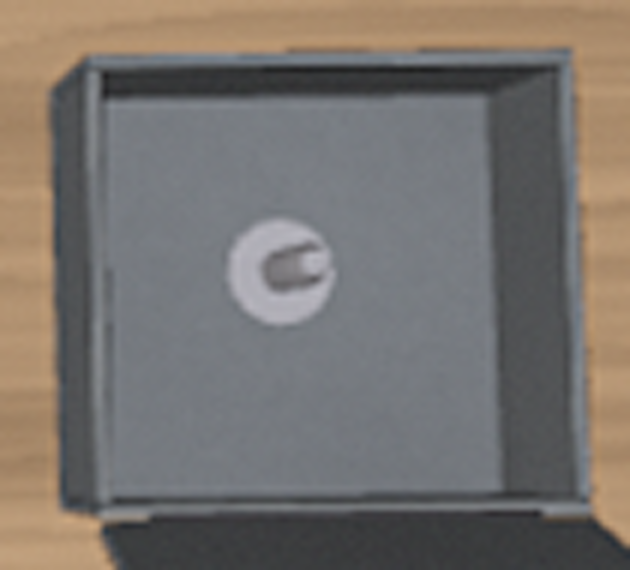

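```bash
python3 - <<'E'
from h import *
from scipy.optimize import least_squares
P=np.array([(-.09,-.095,.1),(-.09,.095,.1),(.09,.095,.1),(.09,-.095,.1),(-.084,-.089,.006),(-.084,.089,.006),(.084,.089,.006),(-.01,0,.066),(-.01,0,.006),
 ])
uv=np.array([(86,56),(572,50),(590,510),(97,512),(104,97),(488,95),(502,492),(318,262),(282,272)])/6+[375,165]-.4
ps=np.array([(.09,-.095,0),(-.09,-.095,0),(.09,.095,0),(-.09,-.095,.1),(-.09,.095,.1)])
f=743/260
us=np.array([(461,357),(328,298),(553,293),(331,225),(430,170)])/f+[220,90]
def W(p,X):
    c,s=np.cos(p[2]),np.sin(p[2]);return np.c_[p[0]+c*X[:,0]-s*X[:,1],p[1]+s*X[:,0]+c*X[:,1],X[:,2]]
for nm,f_ in (("top",lambda p:(pj("top",W(p,P))-uv).ravel()),("side",lambda p:(pj("side",W(p,ps))-us).ravel()),):
    o=least_squares(f_,[.54,-.16,np.pi],loss="soft_l1");print(nm,o.x[:2],np.degrees(o.x[2]),np.round(o.fun.reshape(-1,2),1).tolist(),W(o.x,np.array([[-.01,0,0],[.09,0,.104]])))
# roll: white segmentation top
im=eyes.read_camera("top");hsv=cv2.cvtColor(im,cv2.COLOR_RGB2HSV)
m=((hsv[...,1]<25)&(hsv[...,2]>150)).astype(np.uint8);m[:165]=0;m[205:]=0;m[:,:275]=0;m[:,316:]=0
c=max(cv2.findContours(m,0,1)[0],key=cv2.contourArea);print(cv2.boundingRect(c),cv2.fitEllipse(c)); print(bp("top",cv2.fitEllipse(c)[0],.08),bp("top",cv2.minEnclosingCircle(c)[0],.08))
E
```

```text
top [ 0.5446225  -0.15891895] 178.63129351889515 [[0.4, -1.1], [1.1, -0.5], [0.9, 0.7], [0.1, 0.8], [-6.2, 0.1], [-0.3, 0.1], [-0.4, 0.3], [-0.2, -0.3], [-0.2, -0.2]] [[ 0.55461965 -0.15915781  0.        ]
 [ 0.45464818 -0.1567692   0.104     ]]
side [ 0.5394806  -0.15722551] 178.15306149261636 [[0.5, 2.8], [-0.9, 0.7], [0.7, -0.7], [-0.8, -1.5], [0.3, -2.3]] [[ 0.54947541 -0.15754781  0.        ]
 [ 0.44952736 -0.15432485  0.104     ]]
(282, 171, 26, 25) ((294.66400146484375, 182.9719696044922), (24.383024215698242, 24.516143798828125), 104.21028900146484)
[0.62238027 0.15571431 0.08      ] [0.62260117 0.15604146 0.08      ]
```

```bash
python3 -m jog '[[[0,0,-1,0,0,-0.0524,1],[0,0,-1,0,0,-0.0524,1],[0,0,-1,0,0,-0.0524,1],[0,0,-1,0,0,-0.0524,1],[0,0,-1,0,0,-0.0524,1],[0,0,-1,0,0,-0.0524,1],[0,0,-1,0,0,-0.0524,1],[0,0,-1,0,0,-0.0524,1]]]'
python3 -m jog '[[[1,0.75,0,0,0,0,1],[1,0.75,0,0,0,0,1],[1,0.75,0,0,0,0,1],[1,0.75,0,0,0,0,1],[1,0.75,0,0,0,0,1],[1,0.75,0,0,0,0,1],[1,0.75,0,0,0,0,1],[1,0.75,0,0,0,0,1]]]'
python3 -m jog '[[[1,0.75,0,0,0,0,1],[1,0.75,0,0,0,0,1],[1,0.75,0,0,0,0,1],[1,0.75,0,0,0,0,1],[1,0.75,0,0,0,0,1],[1,0.75,0,0,0,0,1],[1,0.75,0,0,0,0,1],[1,0.75,0,0,0,0,1]]]'
python3 -c "from h import *;st()"
```

```text
t: 1.95
tool_pos: [0.1139, -0.4868, 0.4]
tcp_rot: [180.0, 0.0, 88.9]
contact_force: [0.0, 0.0, 0.3]
finger_gap: 0.0852
grip_force: 0.0
t: 2.95
tool_pos: [0.2381, -0.3291, 0.3994]
tcp_rot: [180.0, 0.0, 88.6]
contact_force: [-0.3, -0.2, 0.4]
finger_gap: 0.0858
grip_force: 0.0
t: 3.95
tool_pos: [0.3619, -0.172, 0.3994]
tcp_rot: [180.0, 0.0, 88.6]
contact_force: [-0.5, -0.8, 0.1]
finger_gap: 0.0854
grip_force: 0.0
{'t': np.float64(3.95), 'q': array([-2.54158e+01,  2.33950e+00,  9.92580e+00,  9.75735e+01,
       -8.00000e-04,  6.59616e+01]), 'tool_pos': array([ 0.3619, -0.172 ,  0.3994]), 'tcp_rot': array([1.799887e+02, 5.900000e-03, 8.862260e+01]), 'contact_force': array([-0.5126, -0.802 ,  0.1013]), 'grip_force': np.float64(0.0), 'finger_gap': np.float64(0.0854)}
```

```bash
python3 -m jog '[[[1,0.75,0,0,0,0,1],[1,0.75,0,0,0,0,1],[1,0.75,0,0,0,0,1],[1,0.75,0,0,0,0,1],[1,0.75,0,0,0,0,1],[1,0.75,0,0,0,0,1],[1,0.75,0,0,0,0,1],[1,0.75,0,0,0,0,1]]]'
python3 -m jog '[[[1,0.75,1,0,0,0,1],[1,0.75,1,0,0,0,1],[1,0.75,1,0,0,0,1],[1,0.75,1,0,0,0,1],[1,0.75,1,0,0,0,1],[1,0.75,1,0,0,0,1],[1,0.75,1,0,0,0,1],[0.6,0.6,1,0,0,0,1]]]'
python3 -c "
from h import *
st();im=eyes.read_camera('side');cv2.imwrite('pics/s1.png',im[:,:,::-1])"
```

```text
t: 4.95
tool_pos: [0.4858, -0.0149, 0.3993]
tcp_rot: [180.0, 0.0, 88.6]
contact_force: [0.2, -0.1, -0.3]
finger_gap: 0.0854
grip_force: 0.0
t: 5.95
tool_pos: [0.6067, 0.1346, 0.238]
tcp_rot: [-180.0, 0.0, 88.7]
contact_force: [-0.1, -0.2, -0.1]
finger_gap: 0.0851
grip_force: 0.0
{'t': np.float64(5.95), 'q': array([1.250660e+01, 2.731830e+01, 1.918280e+01, 8.187530e+01,
       2.300000e-03, 1.038528e+02]), 'tool_pos': array([0.6067, 0.1346, 0.238 ]), 'tcp_rot': array([-1.79989e+02,  4.00000e-04,  8.86538e+01]), 'contact_force': array([-0.052 , -0.2037, -0.0922]), 'grip_force': np.float64(0.0), 'finger_gap': np.float64(0.0851)}
```

View pics/s1.png

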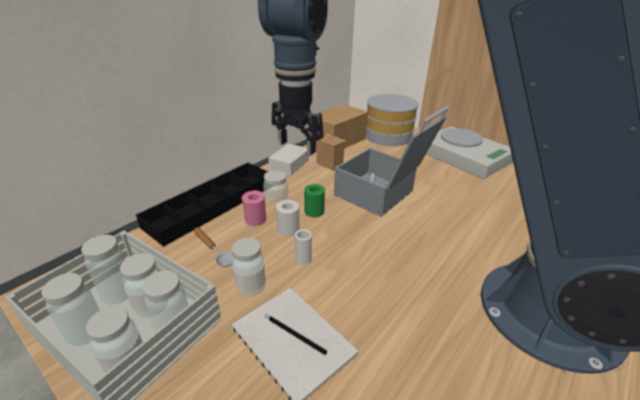

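```bash
python3 - <<'E'
from h import *
from scipy.optimize import least_squares
for z in (.238,.3,.4,.45,.5,.55,.6): print(z,pj("side",np.array([.6067,.1346,z])).round())
D=[(12.2,-2,.4997,.2388),(2.34,9.93,.4007,.3994),(27.32,19.18,.6215,.238)]
def fk(p,a,b):
    a,d=np.radians(a),np.radians(a-b);L1,L2,L3,r0,h=p
    return r0+L1*np.sin(a)+L2*np.cos(d)+L3*np.sin(d), h+L1*np.cos(a)-L2*np.sin(d)+L3*np.cos(d)
o=least_squares(lambda p:[e for a,b,r,z in D for e in np.subtract(fk(p,a,b),(r,z))]+[.01*p[3]],[.5,.4,0,0,0]);print(o.x,o.fun)
s=least_squares(lambda q:np.subtract(fk(o.x,*q),(.576,.065)),[30,0]);print(s.x,s.x[0]-s.x[1],s.fun)
E
```

```text
0.238 [296. 151.]
0.3 [295. 127.]
0.4 [294.  84.]
0.45 [294.  60.]
0.5 [293.  34.]
0.55 [293.   7.]
0.6 [292. -23.]
[ 0.48627808  0.39355068  0.06547346 -0.00059897 -0.20330305] [ 5.06451953e-05  1.24929405e-04  1.01195326e-05  5.08691447e-05
 -6.07044278e-05 -1.75798821e-04 -5.98968367e-06]
[26.20510474 -8.1433922 ] 34.34849693694446 [-5.34461364e-12 -2.03888295e-12]
```

```bash
python3 -m jog '[[[0.6,0.4,0.8,0,0,0,1],[0,0,1,0,0,0,1],[0,0,1,0,0,0,1],[0,0,0,0,0,0,1],[0,0,0,0,0,0,1]]]'
python3 - <<'E'
from h import *
st()
im=eyes.read_camera("top");cv2.imwrite("pics/t1.png",im[:,:,::-1])
im=eyes.read_camera("side");cv2.imwrite("pics/s2.png",im[:,:,::-1])
hsv=cv2.cvtColor(im,cv2.COLOR_RGB2HSV)
c=cv2.resize(im[150:270,220:340],None,fx=5,fy=5,interpolation=cv2.INTER_CUBIC);cv2.imwrite("pics/s2c.png",c[:,:,::-1])
for c in("side",):print(recognise("full_roll",c))
for z in (0,.08):print(pj("side",np.array([.6215,.1548,z])))
E
```

```text
t: 6.62
tool_pos: [0.6146, 0.1454, 0.1843]
tcp_rot: [179.9, -0.0, 88.6]
contact_force: [-0.1, -0.4, 0.7]
finger_gap: 0.0855
grip_force: 0.0
{'t': np.float64(6.625), 'q': array([ 1.330700e+01,  2.881730e+01,  1.380500e+01,  7.492040e+01,
       -1.200000e-03,  1.046948e+02]), 'tool_pos': array([0.6146, 0.1454, 0.1843]), 'tcp_rot': array([ 1.799346e+02, -1.590000e-02,  8.861220e+01]), 'contact_force': array([-0.1443, -0.3976,  0.7411]), 'grip_force': np.float64(0.0), 'finger_gap': np.float64(0.0855)}
[{'extent': [0.4786, 0.4567, 0.5067, 0.5517], 'p': 0.75}, {'extent': [0.3781, 0.4713, 0.4173, 0.564], 'p': 0.66}, {'extent': [0.433, 0.4902, 0.4697, 0.5923], 'p': 0.65}]
[288.80726657 229.14449104]
[287.87822485 205.40206031]
```

View pics/s2c.png

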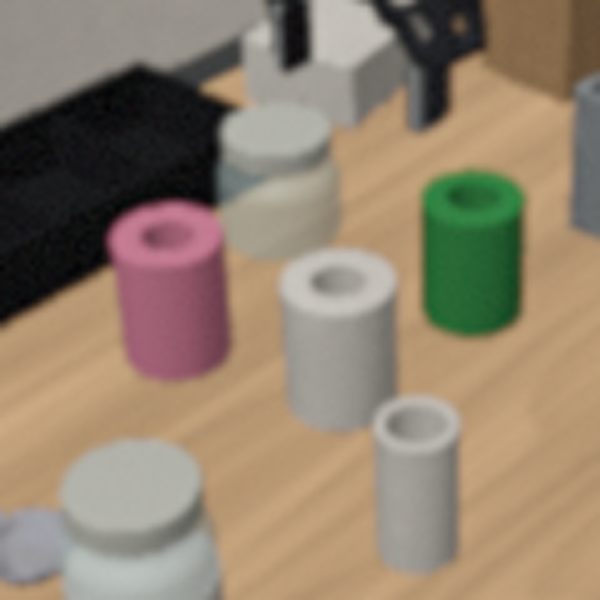

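The roll's top centre is seen at (287.6,206.4) against (287.9,205.4) predicted, so the measured position agrees. I'll descend and grasp.

```bash
python3 -m jog '[[[0.47,0.35,0.5,0,0,0,1],[0,0,1,0,0,0,1],[0,0,1,0,0,0,1],[0,0,1,0,0,0,1],[0,0,1,0,0,0,1],[0,0,1,0,0,0,1],[0,0,0.9,0,0,0,1],[0,0,0.3,0,0,0,1]]]'
python3 -m jog '[[[0,0,0,0,0,0,1],[0,0,0,0,0,0,0.5],[0,0,0,0,0,0,0.5],[0,0,0,0,0,0,0.5],[0,0,0,0,0,0,0.5],[0,0,0,0,0,0,0.5]]]' 40
```

```text
t: 7.78
tool_pos: [0.621, 0.1548, 0.0477]
tcp_rot: [-179.9, 0.0, 88.6]
contact_force: [-0.4, -0.5, 0.8]
finger_gap: 0.0854
grip_force: 0.0
t: 8.52
tool_pos: [0.6221, 0.1548, 0.0505]
tcp_rot: [179.9, -0.0, 88.6]
contact_force: [-1.5, -0.4, 6.0]
finger_gap: 0.0614
grip_force: 43.5
```

```bash
python3 -m jog '[[[0,0,-0.5,0,0,0,0.5],[0,0,-1,0,0,0,0.5],[0,0,-1,0,0,0,0.5],[0,0,-1,0,0,0,0.5],[0,0,-1,0,0,0,0.5],[0,0,-1,0,0,0,0.5],[0,0,-1,0,0,0,0.5],[-0.5,-0.1,-1,0,0,0,0.5]]]'
python3 -m jog '[[[-1,-0.2,-1,0,0,0,0.5],[-1,-0.2,-0.5,0,0,0,0.5],[-1,-0.2,0,0,0,0,0.5],[-1,-0.2,0,0,0,0,0.5],[-1,-0.2,0,0,0,0,0.5],[-1,-0.2,0,0,0,0,0.5],[-1,-0.2,0,0,0,0,0.5],[-1,-0.2,0,0,0,0,0.5]]]'
python3 -m jog '[[[-1,-0.2,0,0,0,0,0.5],[-1,-0.2,0,0,0,0,0.5],[-1,-0.2,0,0,0,0,0.5],[-1,-0.2,0,0,0,0,0.5],[-1,-0.2,0,0,0,0,0.5],[-1,-0.2,0,0,0,0,0.5],[-1,-0.2,0,0,0,0,0.5],[-0.4,-0.1,0,0,0,0,0.5]]]'
python3 -m jog '[[[0,0,0,0,0,0,0.5],[0,0,0,0,0,0,0.5]]]'
python3 - <<'E'
from h import *
st()
T=np.array(readout.read_state()["tool_pos"])
for c in("top","side"):
    im=eyes.read_camera(c)
    p=pj(c,np.array([.5535,-.159,.1])).round().astype(int);x,y=p-[65,75]
    cr=cv2.resize(im[max(y,0):y+150,x:x+130],None,fx=3,fy=3,interpolation=cv2.INTER_CUBIC)
    cv2.imwrite(f"pics/{c}3.png",cr[:450,:,::-1]);print(c,x,max(y,0),pj(c,np.array([[.5535,-.159,.066],T-[0,0,.05],T+[0,0,.03]])).round(1).tolist())
a,b=cv2.imread("pics/top3.png"),cv2.imread("pics/side3.png");h=min(len(a),len(b));cv2.imwrite("pics/both3.png",np.hstack([a[:h],b[:h]]))
E
```

```text
t: 9.52
tool_pos: [0.6192, 0.1449, 0.2007]
tcp_rot: [180.0, -0.0, 88.7]
contact_force: [-0.9, -0.5, -2.2]
finger_gap: 0.0611
grip_force: 44.0
t: 10.52
tool_pos: [0.583, -0.016, 0.2293]
tcp_rot: [-180.0, 0.0, 88.6]
contact_force: [0.3, 0.3, -1.8]
finger_gap: 0.0611
grip_force: 44.0
t: 11.52
tool_pos: [0.5495, -0.1632, 0.2293]
tcp_rot: [-180.0, 0.0, 88.6]
contact_force: [-0.0, 0.5, -0.9]
finger_gap: 0.0617
grip_force: 44.0
t: 11.78
tool_pos: [0.55, -0.1614, 0.2293]
tcp_rot: [180.0, -0.0, 88.6]
contact_force: [1.2, -0.4, -2.4]
finger_gap: 0.0612
grip_force: 44.0
{'t': np.float64(11.775), 'q': array([-1.63576e+01,  2.11175e+01,  8.62760e+00,  7.75110e+01,
        9.00000e-03,  7.49952e+01]), 'tool_pos': array([ 0.55  , -0.1614,  0.2293]), 'tcp_rot': array([ 1.799986e+02, -8.900000e-03,  8.864720e+01]), 'contact_force': array([ 1.2223, -0.3693, -2.4108]), 'grip_force': np.float64(43.9889), 'finger_gap': np.float64(0.0612)}
top 366 132 [[427.4, 208.5], [442.0, 206.3], [453.7, 203.1]]
side 309 89 [[372.9, 173.8], [378.0, 140.6], [380.9, 114.7]]
```

View pics/both3.png

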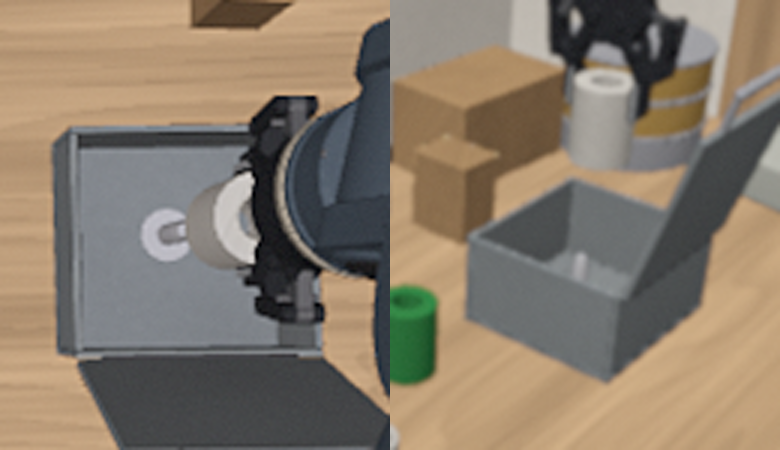

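Both views confirm the estimates: the post tip is within 1 px of prediction and the roll hangs upright at its expected place. I'll lower it.

```bash
python3 -m jog '[[[0.12,0.17,0.5,0,0,0,0.5],[0,0,1,0,0,0,0.5],[0,0,1,0,0,0,0.5],[0,0,1,0,0,0,0.5],[0,0,1,0,0,0,0.5],[0,0,0.4,0,0,0,0.5],[0,0,0,0,0,0,0.5]]]'
python3 -m jog '[[[0,0,0.4,0,0,0,0.5],[0,0,0.4,0,0,0,0.5],[0,0,0.4,0,0,0,0.5],[0,0,0,0,0,0,0.5]]]'
```

```text
t: 12.75
tool_pos: [0.5531, -0.1592, 0.1309]
tcp_rot: [-180.0, -0.0, 88.6]
contact_force: [0.4, 0.0, -2.1]
finger_gap: 0.0615
grip_force: 44.0
t: 13.25
tool_pos: [0.5529, -0.1594, 0.1066]
tcp_rot: [-179.9, -0.0, 88.6]
contact_force: [0.3, 0.3, -1.0]
finger_gap: 0.0609
grip_force: 44.0
```

No contact as the roll enters the taper; carrying on down.

```bash
python3 -m jog '[[[0,0,0.5,0,0,0,0.5],[0,0,0.5,0,0,0,0.5],[0,0,0.5,0,0,0,0.5],[0,0,0.3,0,0,0,0.5],[0,0,0,0,0,0,0.5]]]'
python3 -m jog '[[[0,0,0.3,0,0,0,0.5],[0,0,0.2,0,0,0,0.5],[0,0,0.1,0,0,0,0.5],[0,0,0,0,0,0,0.5]]]'
```

```text
t: 13.88
tool_pos: [0.553, -0.1594, 0.0708]
tcp_rot: [-180.0, -0.0, 88.6]
contact_force: [0.6, 0.2, -1.4]
finger_gap: 0.0611
grip_force: 44.0
t: 14.38
tool_pos: [0.5532, -0.1595, 0.0592]
tcp_rot: [-180.0, -0.0, 88.6]
contact_force: [0.5, -0.3, -1.9]
finger_gap: 0.0608
grip_force: 44.0
```

```bash
python3 -m jog '[[[0,0,0.08,0,0,0,0.5],[0,0,0,0,0,0,0.5]]]'; python3 -m jog '[[[0,0,0.07,0,0,0,0.5],[0,0,0,0,0,0,0.5]]]'; python3 -m jog '[[[0,0,0.04,0,0,0,0.5],[0,0,0,0,0,0,0.5]]]'
```

```text
t: 14.62
tool_pos: [0.5533, -0.1595, 0.0577]
tcp_rot: [-180.0, -0.0, 88.6]
contact_force: [-0.4, -0.3, -2.9]
finger_gap: 0.0613
grip_force: 44.0
t: 14.88
tool_pos: [0.5534, -0.1595, 0.0565]
tcp_rot: [180.0, 0.0, 88.6]
contact_force: [-0.3, 0.1, 1.8]
finger_gap: 0.0613
grip_force: 44.3
t: 15.12
tool_pos: [0.5534, -0.1596, 0.0564]
tcp_rot: [180.0, 0.0, 88.6]
contact_force: [-6.4, 1.0, 16.1]
finger_gap: 0.0611
grip_force: 45.5
```

```bash
python3 -m jog '[[[0,0,-0.05,0,0,0,0.8],[0,0,0,0,0,0,0.9],[0,0,0,0,0,0,0.9],[0,0,0,0,0,0,0.9],[0,0,-0.3,0,0,0,0.9],[0,0,-1,0,0,0,0.9],[0,0,-1,0,0,0,0.9],[0,0,-1,0,0,0,0.9]]]'
python3 -m jog '[[[0,0,-1,0,0,0,0.9],[0,0,-1,0,0,0,0.9],[0,0,-1,0,0,0,0.9],[0,0,-1,0,0,0,0.9],[0,0,-1,0,0,0,0.9],[0,0,-1,0,0,0,0.9],[0,0,-1,0,0,0,0.9],[0,0,-1,0,0,0,0.9]]]'
python3 -m jog '[[[0,0,-1,0,0,0,0.9],[0,0,-1,0,0,0,0.9],[0,0,-1,0,0,0,0.9],[0,0,-1,0,0,0,0.9],[0,0,-0.7,0,0,0,0.9],[0,0,0,0,0,0,0.9]]]'
python3 - <<'E'
from h import *
st()
for c,(x,y,w,h) in{"top":(370,150,150,160),"side":(320,90,150,160)}.items():
    im=eyes.read_camera(c);cv2.imwrite(f"pics/{c}4.png",im[:,:,::-1]);cr=cv2.resize(im[y:y+h,x:x+w],None,fx=2.6,fy=2.6,interpolation=cv2.INTER_CUBIC);cv2.imwrite(f"pics/{c}4c.png",cr[:,:,::-1])
cv2.imwrite("pics/both4.png",np.hstack([cv2.imread("pics/top4c.png"),cv2.imread("pics/side4c.png")]))
E
```

```text
t: 16.12
tool_pos: [0.5533, -0.1595, 0.1236]
tcp_rot: [180.0, 0.0, 88.6]
contact_force: [0.1, 0.4, -0.1]
finger_gap: 0.0768
grip_force: 0.0
t: 17.12
tool_pos: [0.5532, -0.1595, 0.2836]
tcp_rot: [180.0, 0.0, 88.6]
contact_force: [0.5, -0.0, -1.3]
finger_gap: 0.0767
grip_force: 0.0
t: 17.88
tool_pos: [0.5536, -0.1596, 0.3775]
tcp_rot: [179.9, 0.0, 88.6]
contact_force: [0.2, 0.3, 0.6]
finger_gap: 0.077
grip_force: 0.0
{'t': np.float64(17.875), 'q': array([-1.608150e+01,  2.453790e+01,  3.540540e+01,  1.007555e+02,
        2.700000e-03,  7.529550e+01]), 'tool_pos': array([ 0.5536, -0.1596,  0.3775]), 'tcp_rot': array([1.79891e+02, 2.58000e-02, 8.86230e+01]), 'contact_force': array([0.2431, 0.3139, 0.6035]), 'grip_force': np.float64(0.0), 'finger_gap': np.float64(0.077)}
```

View pics/both4.png

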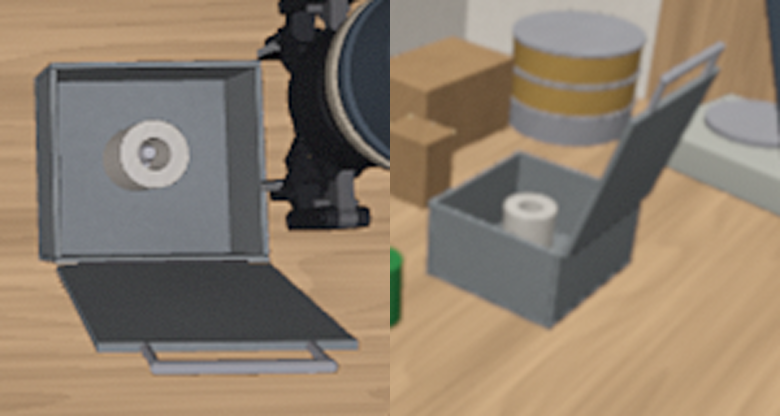

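```bash
python3 - <<'E'
from h import *
from scipy.optimize import least_squares
u=dict(top=np.array([(154,369),(336,369)])/2.6+[370,150]-.3,side=np.array([(272,81),(332,46)])/2.6+[320,90]-.3)
def B(p,yaw=np.radians(178.6)):
    th,hx,hy=p;a=np.array([np.cos(yaw),np.sin(yaw)]);n=np.array([-a[1],a[0]]);
    c=np.array([hx,hy])-a*.214*np.cos(th);z=.104+.214*np.sin(th)
    return np.array([[*(c-n*.06),z],[*(c+n*.06),z]])
H=np.array([.4540,-.1570])
o=least_squares(lambda p:np.r_[(pj("top",B(p))-u["top"]).ravel(),(pj("side",B(p))-u["side"]).ravel(),(p[1:]-H)/.002],[1.9,*H])
print(o.x,o.fun.round(1),B(o.x).mean(0))
for t in (1.8,1.9,1.95):print(t,pj("top",B([t,*H])).round(1).tolist(),pj("side",B([t,*H])).round(1).tolist())
print(u)
E
```

```text
[ 1.89352347  0.45503331 -0.15646051] [ 1.1  0.  -1.9 -0.3  1.7 -1.7  0.  -0.7  0.5  0.3] [ 0.38718259 -0.15480227  0.30695204]
1.8 [[430.8, 281.7], [498.2, 281.3]] [[419.7, 115.1], [441.4, 103.0]]
1.9 [[430.3, 292.9], [497.3, 292.6]] [[427.0, 119.5], [448.3, 107.0]]
1.95 [[429.9, 298.3], [496.7, 298.0]] [[430.5, 122.0], [451.7, 109.2]]
{'top': array([[428.93076923, 291.62307692],
       [498.93076923, 291.62307692]]), 'side': array([[424.31538462, 120.85384615],
       [447.39230769, 107.39230769]])}
```

The picture shows the roll seated over the post, with the post tip visible inside its bore. The lid is open at ≈1.89 rad and the bar is at (0.387,-0.155,0.307). I'll go to the bar.

```bash
python3 -m jog '[[[0,-1,0,0,0,0,0.5],[0,-1,0,0,0,0,0.5],[0,-1,0,0,0,0,0.5],[0,-1,0,0,0,0,0.5],[0,-1,0,0,0,0,0.5],[0,-1,0,0,0,0,0.5],[0,-1,0,0,0,0,0.5],[0,-1,0,0,0,0,0.5]]]'
python3 -m jog '[[[0,-0.33,0,0,0,0,0.5],[0,0,0.6,0,0,0,0.5],[0,0,0,0,0,0,0.5],[0,0,0,0,0,0,0.5]]]'
python3 - <<'E'
from h import *
st()
for c,(x,y,w,h) in{"top":(400,200,150,160),"side":(370,20,150,160)}.items():
    im=eyes.read_camera(c);cr=cv2.resize(im[y:y+h,x:x+w],None,fx=2.6,fy=2.6,interpolation=cv2.INTER_CUBIC);cv2.imwrite(f"pics/{c}5c.png",cr[:,:,::-1])
    print(c,pj(c,np.array([.387,-.155,.307])))
cv2.imwrite("pics/both5.png",np.hstack([cv2.imread("pics/top5c.png"),cv2.imread("pics/side5c.png")]))
E
```

```text
t: 18.98
tool_pos: [0.3923, -0.1555, 0.3758]
tcp_rot: [-180.0, -0.0, 88.6]
contact_force: [1.2, 0.7, -0.9]
finger_gap: 0.0428
grip_force: 0.0
t: 19.48
tool_pos: [0.387, -0.1554, 0.3642]
tcp_rot: [-180.0, -0.0, 88.6]
contact_force: [0.3, -0.5, 0.7]
finger_gap: 0.0427
grip_force: 0.0
{'t': np.float64(19.475), 'q': array([-2.18843e+01,  3.24680e+00,  5.65520e+00,  9.24497e+01,
        1.70000e-03,  6.94801e+01]), 'tool_pos': array([ 0.387 , -0.1554,  0.3642]), 'tcp_rot': array([-1.799619e+02, -1.610000e-02,  8.863560e+01]), 'contact_force': array([ 0.3474, -0.53  ,  0.6528]), 'grip_force': np.float64(0.0), 'finger_gap': np.float64(0.0427)}
top [463.6405067  291.60513313]
side [437.2706812  112.63114561]
```

View pics/both5.png

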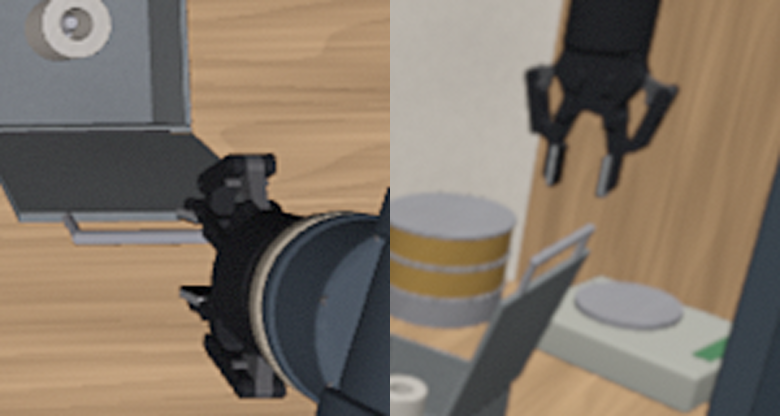

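The fingers straddle the bar and the offset is within tolerance. I'll descend and grip gently.

```bash
python3 -m jog '[[[0,0,0.8,0,0,0,0.5],[0,0,0.8,0,0,0,0.5],[0,0,0.8,0,0,0,0.5],[0,0,0.7,0,0,0,0.5],[0,0,0,0,0,0,0.5],[0,0,0,0,0,0,0.3]]]' 20
python3 -m jog '[[[0,0,0,0,0,0,0.25],[0,0,0,0,0,0,0.2],[0,0,0,0,0,0,0.15]]]' 20
python3 -m jog '[[[0,0,0,0,0,0,0.1],[0,0,0,0,0,0,0.05],[0,0,0,0,0,0,0]]]' 25
python3 -c "
from h import *
st()
for c,(x,y,w,h) in{'top':(400,200,150,160),'side':(370,20,150,160)}.items():
    im=eyes.read_camera(c);cr=cv2.resize(im[y:y+h,x:x+w],None,fx=2.6,fy=2.6,interpolation=cv2.INTER_CUBIC);cv2.imwrite(f'pics/{c}6c.png',cr[:,:,::-1])
cv2.imwrite('pics/both6.png',np.hstack([cv2.imread('pics/top6c.png'),cv2.imread('pics/side6c.png')]))"
```

```text
t: 20.32
tool_pos: [0.3869, -0.1556, 0.303]
tcp_rot: [180.0, 0.0, 88.6]
contact_force: [0.7, 0.5, 1.0]
finger_gap: 0.0264
grip_force: 0.0
t: 20.7
tool_pos: [0.3868, -0.1555, 0.3027]
tcp_rot: [180.0, 0.0, 88.6]
contact_force: [0.6, -0.8, 0.9]
finger_gap: 0.0131
grip_force: 0.2
t: 21.08
tool_pos: [0.3868, -0.1555, 0.3026]
tcp_rot: [180.0, 0.0, 88.6]
contact_force: [-0.8, -0.6, 3.6]
finger_gap: 0.009
grip_force: 25.1
{'t': np.float64(21.075), 'q': array([-2.19060e+01,  2.20990e+00, -4.37450e+00,  8.34014e+01,
       -2.10000e-03,  6.94713e+01]), 'tool_pos': array([ 0.3868, -0.1555,  0.3026]), 'tcp_rot': array([1.799875e+02, 6.900000e-03, 8.862270e+01]), 'contact_force': array([-0.8421, -0.5869,  3.5908]), 'grip_force': np.float64(25.1211), 'finger_gap': np.float64(0.009)}
```

View pics/both6.png

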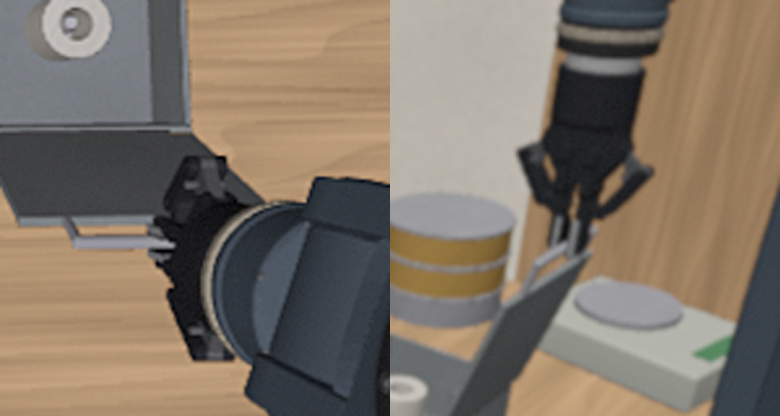

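```bash
python3 - <<'E'
import numpy as np
th=np.r_[np.linspace(1.894,0.0,57)]
x=.214*np.cos(th);z=.214*np.sin(th)
for i in range(7):
    s=slice(8*i,8*i+9);print(round(th[8*i+8],3),"end rel x,z",(.455+x[8*i+8]).round(4),(.3026-.307+.104+z[8*i+8]).round(4),[(float(b),float(c)) for b,c in zip((np.diff(x[s])/.02).round(2),(-np.diff(z[s])/.02).round(2))])
E
```

```text
1.623 end rel x,z 0.4437 0.3133 [(0.35, -0.11), (0.35, -0.1), (0.35, -0.09), (0.35, -0.07), (0.36, -0.06), (0.36, -0.05), (0.36, -0.04), (0.36, -0.03)]
1.353 end rel x,z 0.5013 0.3085 [(0.36, -0.01), (0.36, -0.0), (0.36, 0.01), (0.36, 0.02), (0.36, 0.04), (0.36, 0.05), (0.36, 0.06), (0.35, 0.07)]
1.082 end rel x,z 0.5554 0.2886 [(0.35, 0.08), (0.35, 0.1), (0.35, 0.11), (0.34, 0.12), (0.34, 0.13), (0.33, 0.14), (0.33, 0.15), (0.32, 0.16)]
0.812 end rel x,z 0.6023 0.2549 [(0.32, 0.18), (0.31, 0.19), (0.3, 0.2), (0.3, 0.21), (0.29, 0.22), (0.28, 0.23), (0.27, 0.24), (0.27, 0.24)]
0.541 end rel x,z 0.6384 0.2098 [(0.26, 0.25), (0.25, 0.26), (0.24, 0.27), (0.23, 0.28), (0.22, 0.29), (0.21, 0.29), (0.2, 0.3), (0.19, 0.31)]
0.271 end rel x,z 0.6612 0.1568 [(0.18, 0.31), (0.17, 0.32), (0.16, 0.32), (0.15, 0.33), (0.14, 0.33), (0.13, 0.34), (0.11, 0.34), (0.1, 0.35)]
0.0 end rel x,z 0.669 0.0996 [(0.09, 0.35), (0.08, 0.35), (0.07, 0.36), (0.05, 0.36), (0.04, 0.36), (0.03, 0.36), (0.02, 0.36), (0.01, 0.36)]
```

```bash
python3 -m jog '[[[0,0.35,-0.11,0,0,0,0],[0,0.35,-0.1,0,0,0,0],[0,0.35,-0.09,0,0,0,0],[0,0.35,-0.07,0,0,0,0],[0,0.36,-0.06,0,0,0,0],[0,0.36,-0.05,0,0,0,0],[0,0.36,-0.04,0,0,0,0],[0,0.36,-0.03,0,0,0,0]]]' 30
```

```text
t: 22.18
tool_pos: [0.444, -0.1567, 0.3135]
tcp_rot: [-180.0, -0.0, 88.6]
contact_force: [-1.9, 4.9, -0.8]
finger_gap: 0.0082
grip_force: 30.1
```

```bash
python3 -m jog '[[[0,0.36,-0.01,0,0,0,0],[0,0.36,0,0,0,0,0],[0,0.36,0.01,0,0,0,0],[0,0.36,0.02,0,0,0,0],[0,0.36,0.04,0,0,0,0],[0,0.36,0.05,0,0,0,0],[0,0.36,0.06,0,0,0,0],[0,0.35,0.07,0,0,0,0]]]'
```

```text
t: 23.18
tool_pos: [0.5015, -0.1581, 0.3086]
tcp_rot: [180.0, -0.0, 88.6]
contact_force: [0.1, 3.6, 9.6]
finger_gap: 0.0086
grip_force: 31.3
```

```bash
python3 -m jog '[[[0,0.35,0.08,0,0,0,0],[0,0.35,0.1,0,0,0,0],[0,0.35,0.11,0,0,0,0],[0,0.34,0.12,0,0,0,0],[0,0.34,0.13,0,0,0,0],[0,0.33,0.14,0,0,0,0],[0,0.33,0.15,0,0,0,0],[0,0.32,0.16,0,0,0,0]]]'
```

```text
t: 24.18
tool_pos: [0.5556, -0.1596, 0.2887]
tcp_rot: [180.0, 0.0, 88.6]
contact_force: [-1.0, 5.2, 0.0]
finger_gap: 0.0086
grip_force: 30.6
```

```bash
python3 -m jog '[[[0,0.32,0.18,0,0,0,0],[0,0.31,0.19,0,0,0,0],[0,0.3,0.2,0,0,0,0],[0,0.3,0.21,0,0,0,0],[0,0.29,0.22,0,0,0,0],[0,0.28,0.23,0,0,0,0],[0,0.27,0.24,0,0,0,0],[0,0.27,0.24,0,0,0,0]]]'
```

```text
t: 25.18
tool_pos: [0.6023, -0.1606, 0.2544]
tcp_rot: [180.0, -0.0, 88.6]
contact_force: [1.1, 4.9, 0.9]
finger_gap: 0.009
grip_force: 31.4
```

```bash
python3 -m jog '[[[0,0.26,0.25,0,0,0,0],[0,0.25,0.26,0,0,0,0],[0,0.24,0.27,0,0,0,0],[0,0.23,0.28,0,0,0,0],[0,0.22,0.29,0,0,0,0],[0,0.21,0.29,0,0,0,0],[0,0.2,0.3,0,0,0,0],[0,0.19,0.31,0,0,0,0]]]'
```

```text
t: 26.18
tool_pos: [0.6383, -0.1614, 0.2093]
tcp_rot: [180.0, -0.0, 88.6]
contact_force: [2.0, 5.6, 1.8]
finger_gap: 0.0087
grip_force: 32.0
```

```bash
python3 -m jog '[[[0,0.18,0.31,0,0,0,0],[0,0.17,0.32,0,0,0,0],[0,0.16,0.32,0,0,0,0],[0,0.15,0.33,0,0,0,0],[0,0.14,0.33,0,0,0,0],[0,0.13,0.34,0,0,0,0],[0,0.11,0.34,0,0,0,0],[0,0.1,0.35,0,0,0,0]]]'
```

```text
t: 27.18
tool_pos: [0.6614, -0.1619, 0.1566]
tcp_rot: [179.9, -0.0, 88.6]
contact_force: [3.6, 6.0, 1.0]
finger_gap: 0.0087
grip_force: 32.6
```

Force is small and the grip is steady. The last stretch goes slower.

```bash
python3 -m jog '[[[0,0.09,0.35,0,0,0,0],[0,0.08,0.35,0,0,0,0],[0,0.07,0.36,0,0,0,0],[0,0.05,0.36,0,0,0,0],[0,0.04,0.36,0,0,0,0],[0,0.03,0.26,0,0,0,0],[0,0.01,0.2,0,0,0,0],[0,0,0,0,0,0,0]]]'
python3 -m jog '[[[0,0,0.15,0,0,0,0],[0,0,0.1,0,0,0,0],[0,0,0,0,0,0,0]]]'
```

```text
t: 28.18
tool_pos: [0.6693, -0.1621, 0.1118]
tcp_rot: [179.9, -0.0, 88.6]
contact_force: [8.1, 5.6, -1.8]
finger_gap: 0.0085
grip_force: 33.1
t: 28.55
tool_pos: [0.6695, -0.1621, 0.1071]
tcp_rot: [179.9, -0.0, 88.6]
contact_force: [9.4, 4.8, -1.4]
finger_gap: 0.0085
grip_force: 33.2
```

```bash
python3 -m jog '[[[0,-0.03,0.1,0,0,0,0],[0,0,0.1,0,0,0,0],[0,0,0,0,0,0,0]]]'
python3 -m jog '[[[0,0,0.1,0,0,0,0],[0,0,0,0,0,0,0]]]'
python3 -m jog '[[[0,0,0.1,0,0,0,0],[0,0,0,0,0,0,0]]]'
```

```text
t: 28.92
tool_pos: [0.6697, -0.1621, 0.1035]
tcp_rot: [179.8, -0.0, 88.7]
contact_force: [14.2, 5.0, -1.3]
finger_gap: 0.0086
grip_force: 33.3
t: 29.18
tool_pos: [0.6697, -0.1621, 0.1015]
tcp_rot: [179.8, -0.0, 88.7]
contact_force: [13.7, 5.3, -0.9]
finger_gap: 0.0086
grip_force: 33.3
t: 29.42
tool_pos: [0.6698, -0.1621, 0.0995]
tcp_rot: [179.7, -0.0, 88.7]
contact_force: [15.1, 5.4, -0.9]
finger_gap: 0.0086
grip_force: 33.4
```

```bash
python3 -m jog '[[[0,0.05,0.08,0,0,0,0],[0,0,0,0,0,0,0]]]'
python3 -m jog '[[[0,0,0.08,0,0,0,0],[0,0,0,0,0,0,0]]]'
python3 -m jog '[[[0,0,0.08,0,0,0,0],[0,0,0,0,0,0,0]]]'
```

```text
t: 29.68
tool_pos: [0.67, -0.1621, 0.0989]
tcp_rot: [179.8, -0.0, 88.6]
contact_force: [2.2, 6.4, 14.4]
finger_gap: 0.0087
grip_force: 34.8
t: 29.92
tool_pos: [0.6701, -0.1621, 0.0985]
tcp_rot: [179.7, 0.0, 88.6]
contact_force: [-3.7, 9.4, 26.3]
finger_gap: 0.0086
grip_force: 36.2
t: 30.18
tool_pos: [0.6701, -0.1625, 0.0977]
tcp_rot: [179.7, 0.1, 88.6]
contact_force: [-7.5, 7.4, 35.4]
finger_gap: 0.0087
grip_force: 37.5
```

Vertical contact force rose at the expected height, so the lid is on its stop. I'll ease off, open slightly, and lift clear.

```bash
python3 -m jog '[[[0,0,-0.08,0,0,0,0],[0,0,0,0,0,0,0.1],[0,0,0,0,0,0,0.25],[0,0,0,0,0,0,0.25],[0,0,0,0,0,0,0.25]]]'
python3 -m jog '[[[0,0,-0.3,0,0,0,0.25],[0,0,-0.6,0,0,0,0.25],[0,0,-1,0,0,0,0.25],[0,0,-1,0,0,0,0.25],[0,0,-1,0,0,0,0.25],[0,0,-1,0,0,0,0.25],[0,0,-1,0,0,0,0.25],[0,0,0,0,0,0,0.25]]]'
python3 - <<'E'
from h import *
im=eyes.read_camera("top");b=eyes.read_camera("side");cv2.imwrite("pics/fin.png",np.hstack([cv2.resize(i,None,fx=2.2,fy=2.2,interpolation=cv2.INTER_CUBIC) for i in (im[140:320,370:550],b[90:270,280:460])])[:,:,::-1])
E
```

```text
t: 30.8
tool_pos: [0.6683, -0.1625, 0.0954]
tcp_rot: [-180.0, 0.0, 88.6]
contact_force: [0.9, 0.1, 0.6]
finger_gap: 0.0212
grip_force: 0.0
t: 31.8
tool_pos: [0.6693, -0.1625, 0.2162]
tcp_rot: [179.8, 0.0, 88.6]
contact_force: [-0.3, 0.5, -0.9]
finger_gap: 0.0215
grip_force: 0.0
```

View pics/fin.png

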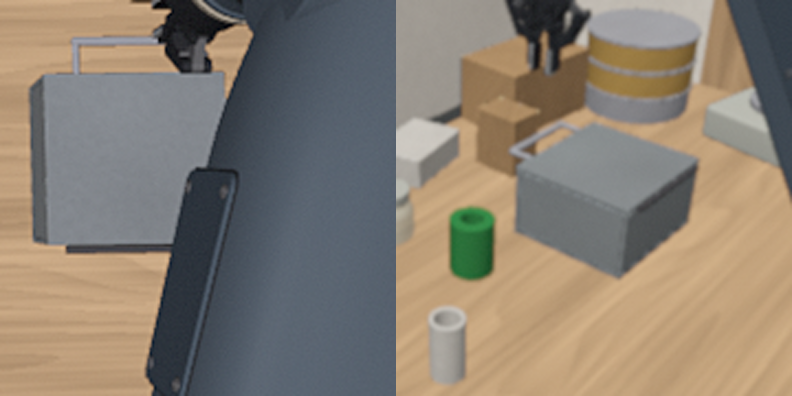

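The lid lies flat and closed in both views, the gripper is clear, and the other rolls haven't moved. I'm handing the job in.

```bash
python3 -c "from station import r;print(r.finish_job())"
```

```text
the job is handed in; nothing more can be done
None
```

The full roll stands on the box floor over the post, the lid was brought down under control to fully closed, and the job was handed in at about 32 s of the 64 s allowed; the hand-in call did not report a verdict.

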